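# Tip the lime out of its heavy tub into the sink

### The arm

A 6-joint arm with a two-finger parallel gripper is mounted at the origin on a cart in front of the work surface, level with it; the furniture and walls round the work are solid. World frame = base frame: x ahead of the robot, y to its left, z up, the work surface at z = 0. Lengths are in m, angles in rad, forces in N, time in s.
With the tool pointing down it reaches from about 0.225 to 0.725 m from the base axis. Payload 3.1 kg.
Tool frame: the origin (TCP) lies where the fingers leave the gripper's body, on its centre line; the fingertips stand 73 mm ahead of it and the grasp point (between the pads) lies 54 mm ahead of it; x points along the fingers, z is the direction in which the jaws open and shut, and the axes are right-handed (so a half turn about x gives the same grasp; the last joint's range is limited). The gripper opens to 85 mm and grips with 20 to 120 N. Pads are 22 mm wide; open, the fingers measure 114 mm over their backs; the gripper's body (76 mm by 85 mm) begins 54 mm behind the grasp point. The pads swing forward as they close: fully open they stand 13 mm farther back than shut.
Start: joints at [-1.462, 0.048, 0.099, 1.622, 0, 1.443], TCP at [0.123, -0.51, 0.304] pointing down, gripper open.
Joint ranges: [-2.91, 2.91], [-0.99, 1.94], [-1.21, 1.42], [-2.12, 2.29], [-1.49, 1.47], [-3.14, 3.14]. Speed limits (rad/s): [2.79, 2.79, 3.14, 3.14, 3.14, 3.14].

### API

Orientations are given as a rotation vector (axis times angle).
In Python, from station import get_state, snapshot, hand_in, silhouettes, tip_of gives the robot as it stands.
- The arm moves only by the tool send_rows, never from a script. Its arguments are lists of equal length, an entry for each row: "grip": the opening, from 0 (shut) to 1 (fully open); "offset": the shift along the world's x, y, z in mm, a list of three; "spin": the turn about the world's z in rad. In form: {"grip": [grip, ...], "offset": [[x, y, z], ...], "spin": [spin, ...]}. A call has 1 to 20 rows; each row is the pose to reach, as a shift and turn from the pose commanded when the call began; what a row does not reach only later rows make up. A row lasts 1/10 s, in which the tool goes at most 50 mm and 8.59 degrees, less where a joint would pass 70% of its speed; a pose out of reach is approached as far as the arm can. A call with a gripper value outside its range is refused whole. The fingers move at their own pace and stop on an object; "force" is the grip in N (left out, the last holds). Time passes only in rows, so rows that repeat a pose let the fingers close. It gives the time, the measured TCP pose, the force and the opening at its end, in the units of the state.
- get_state(): the state, without advancing time (a new reading comes with each control period).
- snapshot(name): name is "side" or "top" or "wrist"; returns a dict with "frame" (480x640x3 uint8, red, green, blue), "intrinsics" (3x3 intrinsics, pixels), "R" (3x3) and "t" (3): a world point X has camera coordinates R X + t. Camera axes: x right, y down, z forward; pixel columns grow to the right and rows downward; lengths in m; the calibration is good to about 2 mm. A picture is of the moment at which its call begins. There is no depth.
- hand_in(): hands the job in, once; it reports no verdict.
Trained networks look in a picture, given as the dict that the camera call returned (one of the last four; its "shot" number tells which), for a name from the list of things; names that differ only in an ending like _2 or _b are one class to them, and where a whole thing is asked for, a point or a joint stands for the part that bears it (a point fixed in the world has none). Each returns a list of dicts, best first, with "conf" (0 to 1); they miss things now and then, are a little off and sometimes report something else, mostly with a low value. They report only what shows in the picture. A call takes as long as a camera call. They do not tell look-alikes from the thing itself.
- silhouettes(label, picture): "region" (480x640 bool, what is visible of it) and "box" ([left, top, width, height] in pixels, round what is visible of it).
- tip_of(label, picture): "xy" ([column, row] in pixels: a listed point, or the origin of a listed thing).
The state is a dict: "clock": time; "joints": joint angles; "qd": joint speeds; "effort": joint torques, N m; "ee_pos": TCP position; "tcp_rot": TCP orientation; "contact_force": force on the tool from outside, world axes, zero at the start; "moment": the same for the moment, N m; "grip_width": finger opening in m.
Only numpy, scipy, OpenCV 4.12 (cv2) and the standard library are available. Lean on these libraries where they do the work, as an engineer would, in place of code of your own. Each camera call takes 0.05 s, during which the arm holds its last target. There are 200 camera calls.

### The job

Two alike heavy stoneware tubs stand beside the sink. The one that holds the lime is too heavy to carry: take it by the stub handle at its back and rock it forward on its lower front edge, without lifting it off the worktop, until the lime rolls over the lip into the sink. Keep it tipped until the lime has dropped, then rock it back, set it upright exactly where it stood and let go; leave the tub with the garlic alone.

Things in the scene. Friction and masses are not known exactly. Their poses are not given: they have to be found in the camera images.
- lime_tub: White stoneware tub, 2 kg, 80 wide, 98 mm high, open on top. Origin: middle of the base's lower front edge, on which it rocks. x along that edge, y the level pouring direction (to the sink), z up. Base: y -104 (back wall) to 0. Inside, a glazed, slippery chute rises at 36 deg to the lip at y +20, z 96 mm: tip about 65 deg to pour; near 70 the lip lands on the sink's rim; past 50 it falls over unless held.
- lime_tub_lug (a point): Grasp point on the stub handle at the lime tub's back, at the tub's own (0, -132, 78) mm, with the tub's axes. The stub is 30 mm wide (x, flat sides), 20 mm high and sticks out level behind the back wall from y -104 to -150 mm (collar to -109). Held by its flat sides it turns between the fingers as the tub tips. About 8 N upward here start to rock the tub.
- lime_center (a point): Centre of the lime, 53 x 46 x 48 mm, 52 g, lying on the floor of the lime tub, which is 46 mm thick. It must end in the sink: the basin, at +y of the tubs, starts 55 to 90 mm beyond the tub's front edge, is 165 mm deep, and its rim stands 4 mm above the worktop.
- garlic_tub: The other tub, same shape, origin and axes, that holds a garlic bulb. It stands next to the lime tub on either side, some 10 to 60 mm clear of it. Leave it alone.
Not all that is in view belongs to the job. Of the things like the part that bears lime_center, leave any that is black or brown; of the rest the larger one is meant.

How it is judged:
On the way, in this order (a step that is already met when the one before it is completed fails the run):
1. the lime tub is rocked forward by more than 25 degrees with its lower front edge still on the worktop (angle between lime_tub's own z axis and vertical above 0.44 rad and height (world z) of lime_tub below 0.02 m), for 0.05 s.
2. the lime has dropped into the sink while the tub is still tipped by more than 35 degrees (angle between lime_tub's own z axis and vertical above 0.61 rad and height (world z) of lime_center below -0.03 m), for 0.05 s.
At the end, for the whole second after the job is handed in: The lime lies in the sink; the lime tub stands upright (within 5 degrees), at rest, its front edge within 20 mm of where it was; the garlic tub stands upright within 30 mm of its place (height (world z) of lime_center between -0.2 and -0.08 m and world y of lime_center above -0.07 m and angle between each of lime_tub, garlic_tub's own z axis and vertical below 0.09 rad and distance of lime_tub from where it was at the start of the episode below 0.02 m and linear speed of lime_tub below 0.03 m/s and distance of garlic_tub from where it was at the start of the episode below 0.03 m); the robot touches nothing.
It fails at once if the lime tub is lifted: its lower front edge comes more than 30 mm off the worktop (height (world z) of lime_tub above 0.03 m).
It fails at once if the garlic tub is tipped by more than 15 degrees (angle between garlic_tub's own z axis and vertical above 0.26 rad).
It also fails if it takes over 38 s, if anything falls off the work surface, if the arm or the gripper's body presses on something with over 40 N, if the wrist force passes 120 N, or if a joint passes its speed limit or range.

## Working session

There is one attempt and no reset: what is moved stays moved. The work goes in short steps, Python scripts to look and compute and a tool call to move; the robot and the scene stay as the last step left them, time stands still between calls to the robot, and variables do not carry over. Pictures are saved under pics/ and viewed, about 8 in all and at most 12, crops included, and the job is handed in when it is done.

Besides the shell and the picture viewer there is one more tool, called after "Call:" by a JSON object that holds its "method" and its "body". send_rows: Moves the arm, as the interface text tells. Its arguments: {"type":"object","properties":{"grip":{"type":"array","items":{"type":"number"}},"offset":{"type":"array","items":{"type":"array","items":{"type":"number"}}},"spin":{"type":"array","items":{"type":"number"}},"force":{"type":"number"}},"required":["grip","offset","spin"]}

```bash
mkdir -p pics; ls; cat > h.py <<'E'
import numpy as np, cv2
from station import *
def shot(n):
    return snapshot(n)
def save(p,name,crop=None,scale=1):
    f=p["frame"][:,:,::-1]
    if crop: x,y,w,h=crop; f=f[y:y+h,x:x+w]
    cv2.imwrite("pics/"+name,cv2.resize(np.ascontiguousarray(f),None,fx=scale,fy=scale))
def onplane(p,xy,z):
    K,R,t=map(np.array,(p["intrinsics"],p["R"],p["t"]))
    d=R.T@np.linalg.inv(K)@np.array([*xy,1.]); c=-R.T@t
    return c+d*(z-c[2])/d[2]
def proj(p,X):
    q=np.array(p["R"])@np.array(X)+p["t"]; q=np.array(p["intrinsics"])@q; return q[:2]/q[2]
E
python3 - <<'E'
from h import *
print(get_state())
P={n:shot(n) for n in("side","top")}
a=np.hstack([cv2.resize(P[n]["frame"],(400,300)) for n in P])
for n in P:
    save(P[n],n+"0.png")
    p=P[n]
    print(n,"cam",(-np.array(p["R"]).T@p["t"]).round(3))
    for l,z in(("lime_tub",0),("lime_tub_lug",.078),("lime_center",.07),("garlic_tub",0)):
        print(l,[(np.round(d["xy"],1),round(d["conf"],2),onplane(p,d["xy"],z).round(3)) for d in tip_of(l,p)])
        print("   ",[(d["box"],round(d["conf"],2)) for d in silhouettes(l,p)])
E
```

```text
pics
{'clock': 0.0, 'joints': array([-1.46176061e+00,  4.87549691e-02,  9.75783157e-02,  1.62200451e+00,
       -1.59171729e-05,  1.44299641e+00]), 'qd': array([-0.00084196,  0.00044834, -0.00126797,  0.00051107,  0.00020993,
        0.00052235]), 'effort': array([ 1.51792733e-04, -3.38780665e+01,  3.20016968e+01,  2.03487917e-02,
       -2.36172973e-04, -3.31962383e-06]), 'ee_pos': array([ 0.12311447, -0.50989999,  0.30270498]), 'tcp_rot': array([ 1.03464613,  1.31369616, -1.03182188]), 'contact_force': array([-0.17844149, -0.27729388, -0.70585434]), 'moment': array([ 0.04901094,  0.034006  , -0.00515966]), 'grip_width': 0.0855084802150461}
side cam [ 0.559 -0.982  0.51 ]
lime_tub [(array([296. , 260.2]), 0.57, array([ 0.656, -0.14 ,  0.   ]))]
    [([271.9, 199.1, 66.6, 102.8], 0.73)]
lime_tub_lug [(array([320.1, 261.6]), 0.84, array([ 0.674, -0.277,  0.078]))]
    [([274.3, 202.4, 68.5, 94.7], 0.67)]
lime_center [(array([374.8, 285.5]), 0.83, array([ 0.74 , -0.335,  0.07 ])), (array([394.6, 258.2]), 0.81, array([ 0.785, -0.269,  0.07 ])), (array([385.9, 340.5]), 0.69, array([ 0.72
[... 449 characters left out ...]
 array([ 0.66 , -0.145,  0.   ]))]
    [([245.4, 217.4, 93.3, 49.7], 0.67)]
lime_tub_lug []
    [([283.0, 225.3, 24.5, 28.3], 0.66), ([245.4, 217.3, 95.8, 47.0], 0.55)]
lime_center [(array([294.8, 242.4]), 0.95, array([ 0.661, -0.214,  0.07 ])), (array([316.2, 198.7]), 0.76, array([ 0.748, -0.254,  0.07 ])), (array([288.1, 174.9]), 0.7, array([ 0.794, -0.198,  0.07 ])), (array([378., 206.]), 0.55, array([ 0.735, -0.375,  0.07 ]))]
    [([280.9, 227.6, 25.6, 24.9], 0.98), ([370.1, 199.2, 20.8, 15.3], 0.76), ([309.5, 191.6, 13.0, 12.4], 0.53)]
garlic_tub [(array([259.3, 295.3]), 0.61, array([ 0.557, -0.14 ,  0.   ]))]
    [([237.7, 272.7, 96.9, 48.2], 0.68), ([245.5, 218.8, 97.0, 46.2], 0.43)]
```

View pics/side0.png

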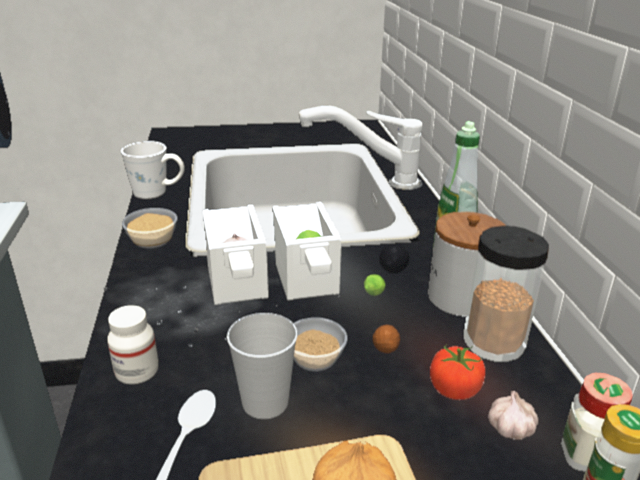

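View pics/top0.png

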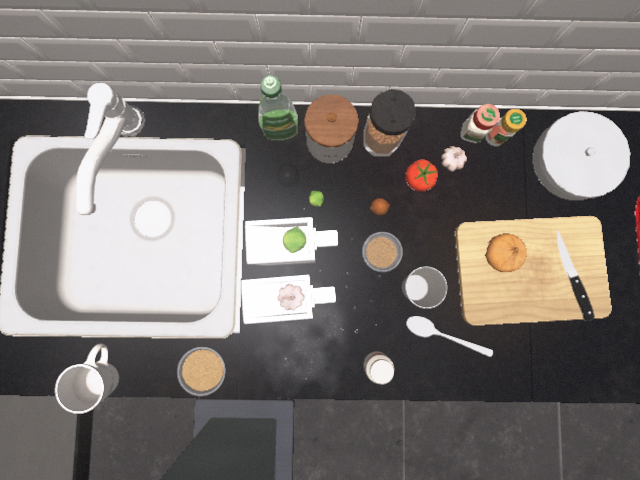

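```bash
python3 - <<'E'
from h import *
f=cv2.imread("pics/top0.png"); c=f[205:335,230:350]
cv2.imwrite("pics/topc.png",cv2.resize(c,None,fx=5,fy=4.5 if 0 else 4.6,interpolation=cv2.INTER_CUBIC))
E
```

```text
(no output)
```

View pics/topc.png

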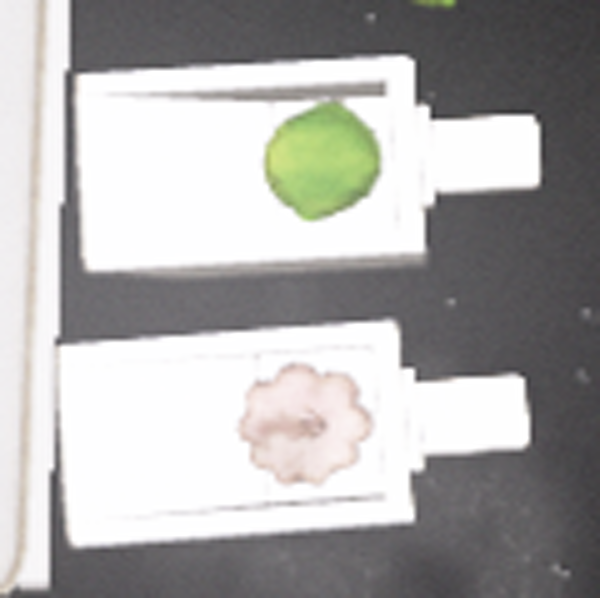

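```bash
python3 - <<'E'
from h import *
from scipy.optimize import least_squares
p=shot("top"); s=shot("side")
uv=np.array([(77,73),(86,270),(413,57),(424,262),(538,115),(541,187)])/[5,4.6]+[230,205]
loc=np.array([(40,20,96),(-40,20,96),(40,-104,98),(-40,-104,98),(15,-150,88),(-15,-150,88)])/1e3
for q,l in zip(uv,loc): print(onplane(p,q,l[2]).round(4))
def W(v,l): c,sn=np.cos(v[2]),np.sin(v[2]); return np.array([v[0]+c*l[0]-sn*l[1],v[1]+sn*l[0]+c*l[1],l[2]])
r=least_squares(lambda v:np.concatenate([proj(p,W(v,l))-q for l,q in zip(loc,uv)]),[.66,-.145,0])
print(r.x,r.fun.round(1))
L=W(r.x,np.array([0,-.132,.078])); print("lug",L,np.hypot(*L[:2]),"side proj",proj(s,L))
for g in np.array([(0,-.150,.078),(0,0,0)]): print(W(r.x,g))
print("tcp z axis:")
from scipy.spatial.transform import Rotation as Ro
print(Ro.from_rotvec(get_state()["tcp_rot"]).as_matrix().round(3))
E
```

```text
[ 0.6977 -0.1213  0.096 ]
[ 0.617  -0.1272  0.096 ]
[ 0.706  -0.2477  0.098 ]
[ 0.6221 -0.2533  0.098 ]
[ 0.6842 -0.2956  0.088 ]
[ 0.6543 -0.297   0.088 ]
[ 0.65835998 -0.14584782  0.06616164] [ 1.   0.4  0.7 -0.  -0.4  0.5 -0.5 -1.7 -0.6  0.5 -0.3  0.5]
lug [ 0.66708695 -0.27755902  0.078     ] 0.7225261265286367 side proj [314.94607242 262.13469398]
[ 0.66827699 -0.29551963  0.078     ]
[ 0.65835998 -0.14584782  0.        ]
tcp z axis:
[[ 0.     0.972  0.235]
 [ 0.     0.235 -0.972]
 [-1.     0.     0.   ]]
```

Call:
{"method": "send_rows", "body": {"grip": [1,1,1,1,1,1,1,1,1,1,1,1,1,1,1,1,1,1,1,1], "offset": [[34,14,0],[68,29,0],[102,43,0],[136,58,0],[170,72,-5],[204,87,-10],[238,101,-15],[272,116,-20],[306,130,-25],[340,145,-30],[374,160,-35],[408,174,-40],[442,189,-45],[476,203,-50],[510,218,-54],[527,225,-54],[544,232,-54],[544,232,-54],[544,232,-54],[544,232,-54]], "spin": [0.08,0.17,0.25,0.34,0.43,0.51,0.6,0.69,0.77,0.86,0.94,1.03,1.12,1.2,1.3,1.37,1.4,1.4,1.4,1.4], "force": 50}}

```text
clock: 3.0
ee_pos: [0.6664, -0.2789, 0.2501]
tcp_rot: [-0.051, 1.571, 0.051]
contact_force: [0.3, -0.4, -0.1]
grip_width: 0.0856
```

```bash
python3 - <<'E'
from h import *
from scipy.spatial.transform import Rotation as Ro
st=get_state(); T=Ro.from_rotvec(st["tcp_rot"]).as_matrix(); print(T.round(3),st["ee_pos"],st["joints"].round(2))
p=shot("wrist"); save(p,"wrist1.png")
print((-np.array(p["R"]).T@p["t"]).round(3), np.round(p["R"],2))
for l,z in(("lime_tub_lug",.078),):
    print(l,[(np.round(d["xy"],1),round(d["conf"],2),onplane(p,d["xy"],z).round(4)) for d in tip_of(l,p)])
print("pred lug",proj(p,[.6671,-.2776,.078]))
for x in (15,-15): print([ (.6671+x/1e3*.998, ) , proj(p,[.6683+x/1e3,-.2955+x/1e3*.066,.088])])
E
```

```text
[[-0.001 -0.065  0.998]
 [-0.     0.998  0.065]
 [-1.    -0.    -0.001]] [ 0.66638275 -0.27893436  0.25006396] [-0.49  0.6   0.68  1.65 -0.    1.02]
[ 0.66  -0.213  0.32 ] [[ 1.    0.07 -0.  ]
 [ 0.06 -0.96  0.26]
 [ 0.02 -0.26 -0.96]]
lime_tub_lug [(array([323.8, 238.1]), 0.61, array([ 0.6702, -0.278 ,  0.078 ]))]
pred lug [319.46163119 237.25897609]
[(0.6820700000000001,), array([340.98445327, 265.65371092])]
[(0.65213,), array([298.11942385, 265.64120898])]
```

View pics/wrist1.png

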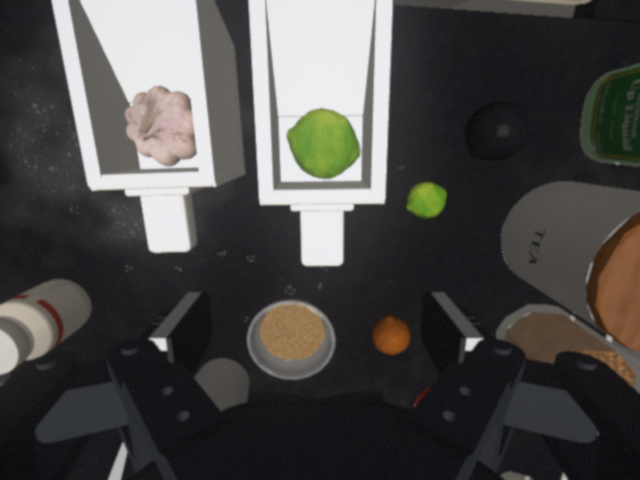

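Call:
{"method": "send_rows", "body": {"grip": [1,1,1,1,1,1,0.8,0.6,0.55,0.55,0.55], "offset": [[3,-1,-20],[3,-1,-45],[3,-1,-70],[3,-1,-95],[3,-1,-110],[3,-1,-120],[3,-1,-120],[3,-1,-120],[3,-1,-120],[3,-1,-120],[3,-1,-120]], "spin": [0,0,0,0,0,0,0,0,0,0,0]}}

```text
clock: 4.2
ee_pos: [0.6707, -0.2796, 0.1311]
tcp_rot: [-0.053, 1.569, 0.051]
contact_force: [-0.2, 0.7, 0.3]
grip_width: 0.0468
```

```bash
python3 - <<'E'
from h import *
p=shot("wrist"); save(p,"wrist2.png")
print(get_state()["ee_pos"],get_state()["contact_force"])
E
```

```text
[ 0.67053694 -0.27948196  0.13079725] [1.02941506 0.07529159 0.0676479 ]
```

View pics/wrist2.png

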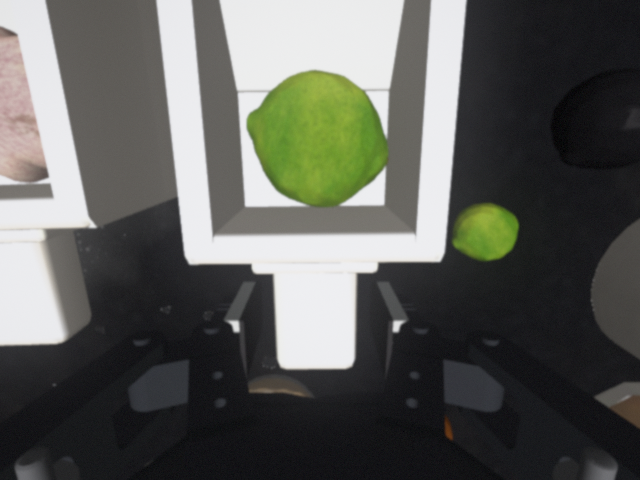

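Call:
{"method": "send_rows", "body": {"grip": [0.4,0.3,0.2,0.1,0.1,0.1], "offset": [[0,0,0],[0,0,0],[0,0,0],[0,0,0],[0,0,0],[0,0,0]], "spin": [0,0,0,0,0,0], "force": 50}}

```text
clock: 4.85
ee_pos: [0.6704, -0.2794, 0.1303]
tcp_rot: [-0.052, 1.569, 0.052]
contact_force: [0.6, 0.6, 2.5]
grip_width: 0.0291
```

```bash
python3 - <<'E'
import numpy as np
# arc of grasp point in tub frame; yaw .066
Y,Z=-.132,.078; r=np.hypot(Y,Z); a0=np.arctan2(Z,Y); w=.06
for th in range(0,68,3):
    a=a0-np.radians(th); dy=r*np.cos(a)-Y; dz=r*np.sin(a)-Z
    print(th,[round(-np.sin(w)*dy*1e3),round(np.cos(w)*dy*1e3),round(dz*1e3)])
E
```

```text
0 [0, 0, 0]
3 [0, 4, 7]
6 [-1, 9, 13]
9 [-1, 14, 20]
12 [-1, 19, 26]
15 [-1, 25, 32]
18 [-2, 31, 37]
21 [-2, 37, 42]
24 [-3, 43, 47]
27 [-3, 50, 51]
30 [-3, 57, 56]
33 [-4, 64, 59]
36 [-4, 71, 63]
39 [-5, 78, 66]
42 [-5, 86, 68]
45 [-6, 94, 70]
48 [-6, 101, 72]
51 [-7, 109, 74]
54 [-7, 117, 75]
57 [-8, 125, 75]
60 [-8, 133, 75]
63 [-8, 141, 75]
66 [-9, 149, 74]
```

Call:
{"method": "send_rows", "body": {"grip": [0.1,0.1,0.1,0.1,0.1,0.1,0.1,0.1,0.1,0.1,0.1,0.1,0.1,0.1,0.1,0.1,0.1,0.1,0.1,0.1], "offset": [[0,2,3],[0,4,7],[0,7,10],[-1,9,13],[-1,12,17],[-1,14,20],[-1,17,23],[-1,19,26],[-1,22,29],[-1,25,32],[-2,28,35],[-2,31,37],[-2,34,40],[-2,37,42],[-2,40,45],[-3,43,47],[-3,46,49],[-3,50,51],[-3,53,54],[-3,57,56]], "spin": [0,0,0,0,0,0,0,0,0,0,0,0,0,0,0,0,0,0,0,0]}}

```text
clock: 6.85
ee_pos: [0.6659, -0.224, 0.1838]
tcp_rot: [-0.052, 1.575, 0.048]
contact_force: [-0.4, -5.5, -6.4]
grip_width: 0.0289
```

```bash
python3 - <<'E'
from h import *
p=shot("side"); save(p,"side2.png",(180,150,240,180),3)
print(get_state()["ee_pos"],get_state()["contact_force"],get_state()["moment"])
E
```

```text
[ 0.6659633  -0.22299789  0.18434224] [-1.29917844 -4.20603047 -4.62474474] [-1.36049613  0.08759474  0.01861701]
```

View pics/side2.png

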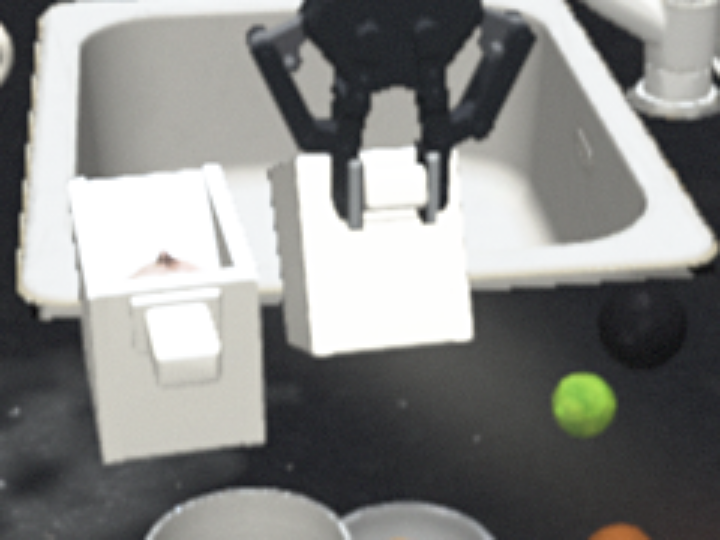

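Call:
{"method": "send_rows", "body": {"grip": [0.1,0.1,0.1,0.1,0.1,0.1,0.1,0.1,0.1,0.1,0.1,0.1,0.1,0.1,0.1,0.1,0.1,0.1,0.1,0.1], "offset": [[0,4,2],[-1,7,3],[-1,11,5],[-1,14,7],[-1,18,8],[-2,21,10],[-2,25,11],[-2,29,12],[-2,33,13],[-3,37,14],[-3,40,15],[-3,44,16],[-3,48,17],[-4,52,18],[-4,56,19],[-4,60,19],[-4,64,19],[-5,68,19],[-5,72,19],[-5,76,19]], "spin": [0,0,0,0,0,0,0,0,0,0,0,0,0,0,0,0,0,0,0,0]}}

```text
clock: 8.9
ee_pos: [0.6617, -0.1467, 0.2058]
tcp_rot: [-0.053, 1.571, 0.05]
contact_force: [-4.6, -4.1, -3.0]
grip_width: 0.0295
```

```bash
python3 - <<'E'
from h import *
p=shot("side"); t=shot("top"); save(p,"side3.png")
a=[q["frame"][y:y+200,x:x+240,::-1] for q,x,y in((p,160,140),(t,140,150))]
cv2.imwrite("pics/c3.png",cv2.resize(np.hstack(a),(800,333)))
for q in (p,t): print([(d["box"],round(d["conf"],2)) for d in silhouettes("lime_center",q)])
print(get_state()["ee_pos"],get_state()["contact_force"],get_state()["moment"])
E
```

```text
[([373.0, 325.1, 27.4, 30.0], 0.88), ([364.0, 275.7, 24.3, 18.0], 0.63), ([378.3, 243.5, 32.9, 29.8], 0.56)]
[([278.4, 164.7, 16.8, 23.1], 0.79), ([309.5, 188.6, 12.7, 15.7], 0.66), ([370.5, 197.3, 19.1, 18.3], 0.52)]
[ 0.66165596 -0.1463037   0.20581183] [-4.36209727 -4.41528066 -2.85722541] [-1.46167671  1.13064861  0.00259531]
```

View pics/c3.png

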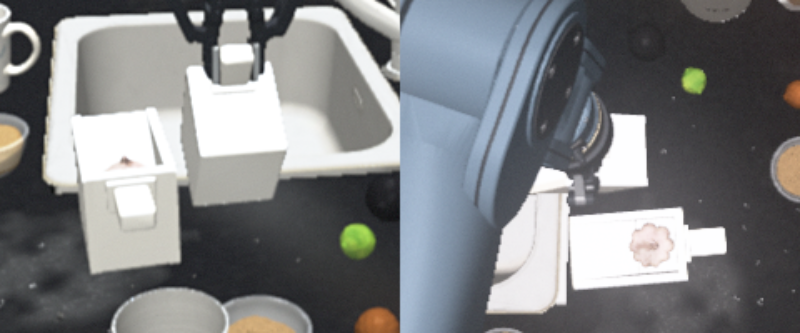

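Call:
{"method": "send_rows", "body": {"grip": [0.1,0.1,0.1,0.1,0.1,0.1,0.1,0.1,0.1,0.1,0.1,0.1,0.1,0.1,0.1], "offset": [[0,4,0],[0,8,0],[0,11,0],[-1,13,-1],[-1,14,-1],[-1,14,-1],[-1,14,-1],[-1,14,-1],[-1,14,-1],[-1,14,-1],[-1,14,-1],[-1,14,-1],[-1,14,-1],[-1,14,-1],[-1,14,-1]], "spin": [0,0,0,0,0,0,0,0,0,0,0,0,0,0,0]}}

```text
clock: 10.6
ee_pos: [0.6607, -0.1323, 0.2055]
tcp_rot: [-0.053, 1.57, 0.051]
contact_force: [-4.3, -3.5, -0.6]
grip_width: 0.029
```

```bash
python3 - <<'E'
from h import *
p=shot("side"); t=shot("top"); w=shot("wrist")
a=[cv2.resize(q["frame"][y:y+h,x:x+ww,::-1],(400,300)) for q,x,y,ww,h in((p,160,100,240,180),(t,0,120,320,240),(w,0,0,640,480))]
cv2.imwrite("pics/c4.png",np.vstack([np.hstack(a[:2]),np.hstack([a[2],a[2]*0])]))
for q in (p,t,w): print([(d["box"],round(d["conf"],2)) for d in silhouettes("lime_center",q)])
print(get_state()["ee_pos"],get_state()["contact_force"],get_state()["moment"])
E
```

```text
[([374.3, 326.1, 25.7, 26.1], 0.91), ([378.1, 246.3, 32.9, 26.1], 0.8), ([364.3, 273.6, 21.4, 19.9], 0.79)]
[([276.3, 164.1, 20.5, 25.3], 0.79), ([370.8, 197.8, 18.9, 18.0], 0.72), ([310.2, 191.0, 10.2, 16.3], 0.71)]
[([458.1, 290.0, 69.6, 60.8], 0.75)]
[ 0.66074226 -0.13229766  0.20547651] [-3.87462246 -4.19318935 -1.30058109] [-1.39669871  1.2102054   0.01308557]
```

View pics/c4.png

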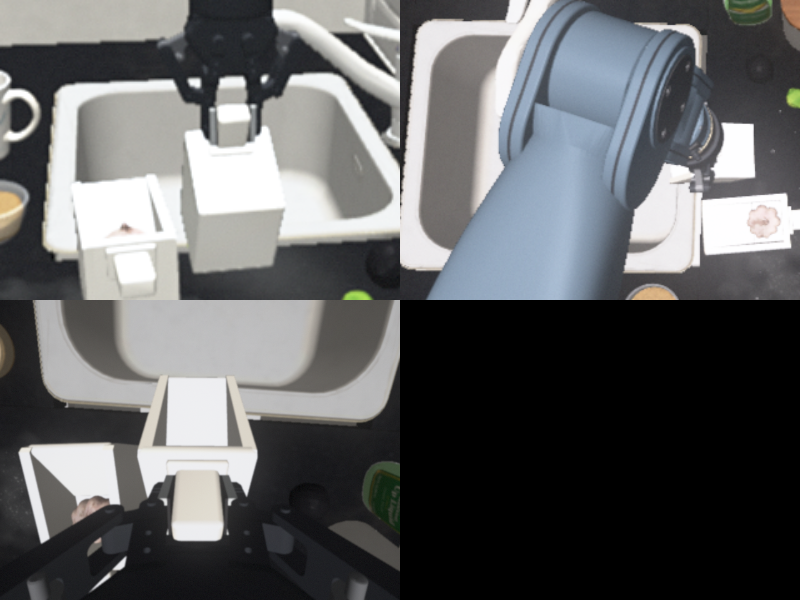

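Call:
{"method": "send_rows", "body": {"grip": [0.1,0.1,0.1,0.1,0.1,0.1,0.1,0.1,0.1,0.1,0.1,0.1,0.1], "offset": [[0,-3,1],[1,-6,1],[1,-10,1],[1,-14,1],[1,-18,1],[1,-22,1],[2,-26,1],[2,-30,1],[2,-34,0],[2,-38,0],[3,-42,-1],[3,-46,-2],[3,-46,-2]], "spin": [0,0,0,0,0,0,0,0,0,0,0,0,0]}}

```text
clock: 12.2
ee_pos: [0.6637, -0.1761, 0.2032]
tcp_rot: [-0.048, 1.57, 0.058]
contact_force: [-5.4, 1.8, 1.9]
grip_width: 0.0294
```

```bash
python3 - <<'E'
from h import *
p=shot("side"); t=shot("top"); w=shot("wrist")
def green(f):
    h=cv2.cvtColor(f,cv2.COLOR_RGB2HSV); m=cv2.inRange(h,(30,90,40),(50,255,255))
    n,_,s,c=cv2.connectedComponentsWithStats(m); return [(s[i].tolist()) for i in range(1,n) if s[i][4]>15]
for q in (p,t,w): print(green(q["frame"]),[(d["box"],round(d["conf"],2)) for d in silhouettes("lime_center",q)])
a=[cv2.resize(q["frame"][y:y+h,x:x+ww,::-1],(400,300)) for q,x,y,ww,h in((t,0,120,320,240),(w,0,0,640,480))]
cv2.imwrite("pics/c5.png",np.hstack(a))
print(get_state()["ee_pos"],get_state()["contact_force"],get_state()["moment"])
E
```

```text
[[443, 186, 16, 26, 78], [438, 205, 14, 10, 32], [364, 274, 22, 22, 368], [444, 346, 31, 23, 162], [594, 382, 7, 11, 17], [614, 384, 9, 11, 18], [565, 428, 9, 20, 52], [594, 448, 8, 12, 35], [611, 465, 13, 9, 22], [590, 468, 10, 12, 30]] [([377.6, 243.0, 34.9, 29.4], 0.9), ([270.2, 177.1, 69.2, 87.8], 0.68), ([374.3, 325.5, 23.7, 26.7], 0.61), ([365.5, 276.2, 23.9, 21.3], 0.56)]
[[275, 123, 14, 4, 16], [417, 165, 17, 17, 73], [309, 190, 15, 17, 197]] [([370.1, 197.4, 21.9, 17.5], 0.83), ([287.7, 169.1, 8.8, 15.3], 0.68), ([311.0, 191.6, 10.0, 13.8], 0.55)]
[[603, 218, 37, 62, 383], [633, 267, 5, 9, 17], [616, 296, 24, 16, 49], [409, 316, 39, 24, 620]] [([407.7, 315.6, 38.1, 22.8], 0.63), ([469.4, 242.0, 67.8, 59.5], 0.59)]
[ 0.6636939  -0.17594317  0.20318802] [-5.80342821  1.16752991  1.49988996] [0.74533149 1.59536773 0.09375174]
```

View pics/c5.png

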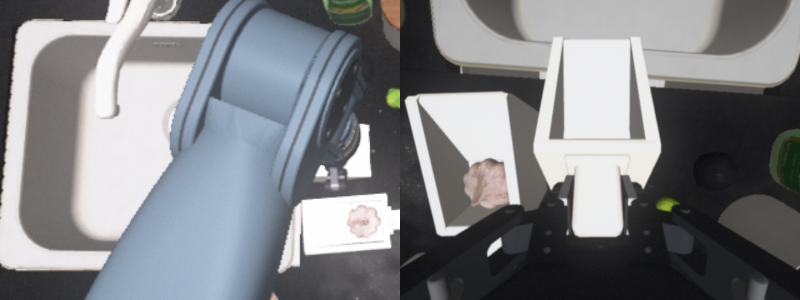

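Call:
{"method": "send_rows", "body": {"grip": [0.1,0.1,0.1,0.1,0.1,0.1,0.1,0.1,0.1,0.1,0.1,0.1,0.1,0.1,0.1,0.1,0.1,0.1], "offset": [[0,-4,-1],[0,-7,-2],[0,-11,-3],[1,-15,-4],[1,-19,-5],[1,-23,-6],[1,-26,-7],[2,-30,-9],[2,-34,-11],[2,-37,-13],[2,-41,-14],[3,-44,-16],[3,-48,-18],[3,-51,-21],[3,-55,-23],[3,-58,-25],[4,-61,-27],[4,-64,-30]], "spin": [0,0,0,0,0,0,0,0,0,0,0,0,0,0,0,0,0,0]}}

```text
clock: 14.3
ee_pos: [0.6682, -0.2431, 0.1719]
tcp_rot: [-0.053, 1.57, 0.051]
contact_force: [-3.8, -2.0, -0.0]
grip_width: 0.0293
```

Call:
{"method": "send_rows", "body": {"grip": [0.1,0.1,0.1,0.1,0.1,0.1,0.1,0.1,0.1,0.1,0.1,0.1,0.1,0.1,0.1,0.1], "offset": [[0,-3,-2],[0,-6,-5],[1,-9,-7],[1,-12,-10],[1,-15,-13],[1,-18,-16],[1,-20,-19],[1,-23,-22],[1,-25,-25],[1,-28,-29],[2,-30,-32],[2,-33,-35],[2,-35,-38],[2,-37,-41],[2,-37,-42],[2,-37,-42]], "spin": [0,0,0,0,0,0,0,0,0,0,0,0,0,0,0,0]}}

```text
clock: 15.9
ee_pos: [0.67, -0.2777, 0.133]
tcp_rot: [-0.051, 1.569, 0.054]
contact_force: [-6.6, 2.6, 7.3]
grip_width: 0.0291
```

```bash
python3 - <<'E'
from h import *
t=shot("top");s=shot("side")
for q in (t,s):
  for l in("lime_tub","garlic_tub"):
    print(l,[(np.round(d["xy"],1),round(d["conf"],2),onplane(q,d["xy"],0).round(3)) for d in tip_of(l,q)])
print(get_state()["ee_pos"],get_state()["contact_force"],get_state()["moment"])
a=[cv2.resize(q["frame"][y:y+h,x:x+ww,::-1],(400,400)) for q,x,y,ww,h in((t,225,190,150,150),(s,190,180,170,140))]
cv2.imwrite("pics/c6.png",np.hstack(a))
E
```

```text
lime_tub [(array([264. , 247.4]), 0.66, array([ 0.657, -0.146,  0.   ]))]
garlic_tub []
lime_tub [(array([299.6, 260.9]), 0.67, array([ 0.662, -0.143,  0.   ]))]
garlic_tub [(array([232.1, 262.8]), 0.67, array([ 0.551, -0.134,  0.   ]))]
[ 0.66999229 -0.27765057  0.13295974] [-6.64048601  2.1714559   6.65216471] [0.71210698 1.70177497 0.07862412]
```

View pics/c6.png

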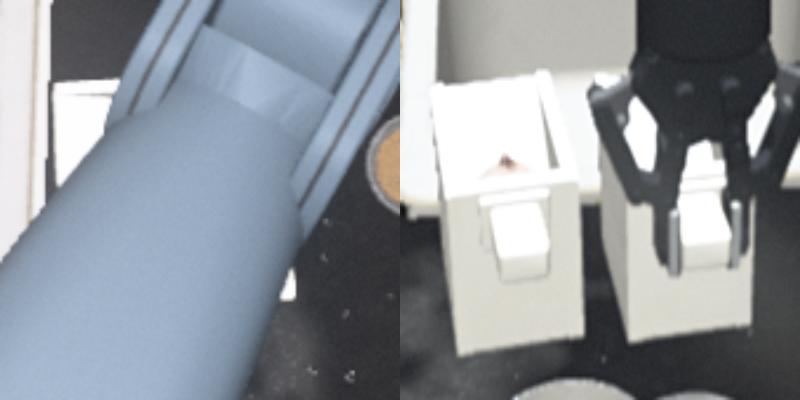

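Call:
{"method": "send_rows", "body": {"grip": [0.4,0.6,0.8,1,1,1,1,1,1,1,1,1], "offset": [[0,0,0],[0,0,0],[0,0,0],[0,0,0],[0,0,0],[0,0,0],[0,0,10],[0,0,30],[0,0,60],[0,0,90],[0,0,120],[0,0,120]], "spin": [0,0,0,0,0,0,0,0,0,0,0,0]}}

```text
clock: 17.4
ee_pos: [0.672, -0.2803, 0.2579]
tcp_rot: [-0.056, 1.56, 0.047]
contact_force: [0.7, -0.3, 1.0]
grip_width: 0.0855
```

Call:
{"method": "send_rows", "body": {"grip": [1,1,1,1,1,1,1,1,1,1,1,1,1,1,1,1], "offset": [[-34,-14,0],[-68,-29,0],[-102,-43,0],[-136,-58,10],[-170,-72,20],[-204,-87,30],[-238,-101,40],[-272,-116,50],[-306,-130,50],[-340,-145,50],[-374,-160,50],[-408,-174,50],[-442,-189,50],[-476,-203,50],[-476,-203,50],[-476,-203,50]], "spin": [-0.08,-0.17,-0.25,-0.34,-0.43,-0.51,-0.6,-0.69,-0.77,-0.86,-0.94,-1.03,-1.12,-1.2,-1.2,-1.2]}}

```text
clock: 19.0
ee_pos: [0.1935, -0.4824, 0.2998]
tcp_rot: [0.883, 1.384, -0.882]
contact_force: [0.2, 0.2, 0.8]
grip_width: 0.0853
```

```bash
python3 - <<'E'
from h import *
t=shot("top");s=shot("side")
for q in (t,s):
  for l in("lime_tub","garlic_tub"):
    print(l,[(np.round(d["xy"],1),round(d["conf"],2),onplane(q,d["xy"],0).round(3)) for d in tip_of(l,q)])
  print([(np.round(d["xy"],1),round(d["conf"],2),onplane(q,d["xy"],-.14).round(3)) for d in tip_of("lime_center",q)])
print(get_state()["ee_pos"],get_state()["contact_force"])
z=cv2.imread("pics/top0.png")
a=[cv2.resize(f[y:y+h,x:x+ww],(400,300)) for f,x,y,ww,h in((z,225,190,150,150),(t["frame"][...,::-1],225,190,150,150),(t["frame"][...,::-1],0,100,400,300),(s["frame"][...,::-1],170,120,200,180))]
cv2.imwrite("pics/c7.png",np.vstack([np.hstack(a[:2]),np.hstack(a[2:])]))
E
```

```text
lime_tub [(array([261.9, 245.7]), 0.72, array([ 0.66 , -0.142,  0.   ]))]
garlic_tub [(array([258.5, 297.4]), 0.55, array([ 0.553, -0.138,  0.   ]))]
[(array([150.2, 256.6]), 0.89, array([ 0.643,  0.14 , -0.14 ])), (array([378.3, 204.3]), 0.7, array([ 0.778, -0.404, -0.14 ])), (array([316.2, 196.8]), 0.62, array([ 0.794, -0.253, -0.14 ])), (array([287.3, 174.5]), 0.59, array([ 0.848, -0.182, -0.14 ]))]
lime_tub [(array([298. , 261.4]), 0.81, array([ 0.659, -0.144,  0.   ]))]
garlic_tub []
[(array([388.3, 340.6]), 0.86, array([ 0.809, -0.198, -0.14 ])), (array([391.6, 259. ]), 0.6, array([ 0.886,  0.069, -0.14 ])), (array([372.9, 287. ]), 0.54, array([ 0.821, -0.031, -0.14 ])), (array([234. , 263.1]), 0.22, array([ 0.552,  0.097, -0.14 ]))]
[ 0.19491185 -0.482046    0.29993517] [-0.58064009  0.31726877 -0.82749416]
```

View pics/c7.png

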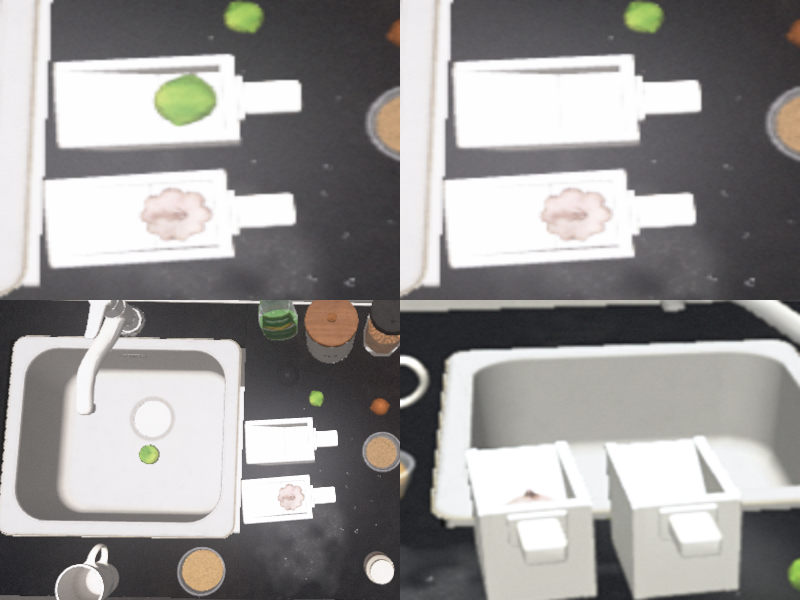

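Before and after match (top row of the picture). The lime lies in the sink at pixel (150, 256), and both tubs stand in place.

```bash
python3 -c "
from station import *
print(hand_in())"
```

```text
the job is handed in; nothing more can be done
None
```

I gripped the lime tub by its stub handle and rocked it forward on its front edge in an arc meant to reach about 65°. I held it there for about a second, rocked it back, let go and moved the arm clear. I handed in at about 19 s of the 38 s allowed.

**Last checks:**
- **Lime:** it lies on the sink floor at about x 0.64, y 0.14 m, taking the floor as 140 mm down.
- **Lime tub:** it stands upright. Its front edge is at about (0.660, −0.142) m, against (0.658, −0.146) m at the start, so within about 5 mm.
- **Garlic tub:** it looks unmoved and upright in the before and after pictures. The network placed it within about 5 mm of its first reading.
- **Robot:** it touches nothing, and the force reading is about zero.

**Not fully confirmed:**
- **Moment of the drop:** I did not see it, because the arm hid the sink. At about 48° of tilt the tub was already empty and no lime lay on the rim, so I judged that it had dropped while the tub was tipped.
- **Tilt angle:** the 65° comes from the commanded path and was not measured.
- **Before release:** the tool stood about 3 mm higher than when it gripped, with about 7 N upward force. This was gone after opening.

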